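# Seat a wood block in a drilling jig and lock it with the cam lever

## Robot

A 6-joint arm with a two-finger parallel gripper is mounted at the origin on a cart in front of the work surface, level with it; the furniture and walls round the work are solid. World frame = base frame: x ahead of the robot, y to its left, z up, the work surface at z = 0. Lengths are in m, angles in degrees, forces in N, time in s.
With the tool pointing down it reaches from about 0.375 to 0.9 m from the base axis. Payload 3.1 kg.
Tool frame: the origin (TCP) lies on the front face of the gripper's body, between the roots of the fingers; the fingertips stand 73 mm ahead of it and the grasp point (between the pads) lies 54 mm ahead of it; z points along the fingers, y is the direction in which the jaws open and shut (so a half turn about z gives the same grasp; the last joint's range is limited). The gripper opens to 85 mm and grips with 20 to 120 N. Pads are 22 mm wide; open, the fingers measure 114 mm over their backs; the gripper's body (76 mm by 85 mm) begins 54 mm behind the grasp point. The pads swing forward as they close: fully open they stand 13 mm farther back than shut.
Start: joints at [56.694, 30.224, 82.088, -0, 67.689, -10.227], TCP at [0.245, 0.575, 0.304] pointing down, gripper open.
Joint ranges: [-176.69, 176.69], [-43.24, 126.21], [12.49, 139.97], [-82, 262], [0, 151.66], [-163.58, 163.58]. Speed limits (degrees/s): [159.86, 159.86, 180, 180, 180, 180].

## Interface

Orientations are given as a 3x3 rotation matrix whose columns are the frame's x, y, z axes.
In Python, from plant import r gives the robot as it stands.
- The arm moves only by the tool apply_moves, never from a script. Its argument "steps" is one flat list of numbers, 5 for each row, row after row: the shift along the tool's x, y, z in mm, then the turn about the tool's z in rad, then the finger opening in mm, from 0 to 85.4. A call has 1 to 12 rows; each row is the pose to reach, as a shift and turn from the pose commanded when the call began, along the tool's axes at that moment; what a row does not reach only later rows make up. A row lasts 1/10 s, in which the tool goes at most 50 mm and 8.59 degrees, less where a joint would pass 70% of its speed; a pose out of reach is approached as far as the arm can. A call with a gripper value outside its range is refused whole. The fingers move at their own pace and stop on an object; the grip force is fixed at half the most. Time passes only in rows, so rows that repeat a pose let the fingers close. It gives the time, the measured TCP pose, the force and the opening at its end, in the units of the state.
- r.get_obs(): the state, without advancing time (a new reading comes with each control period).
- r.snapshot(name): name is "side" or "top"; returns (picture, depth): 384x512x3 uint8, red, green, blue; 384x512 float32, m along the optical axis (not along the pixel's ray), 0 where there is no reading.
- r.calibration(name): a dict with "fx", "fy", "cx", "cy" (pixels), "R" (3x3) and "t" (3): a world point X has camera coordinates R X + t. Camera axes: x right, y down, z forward; pixel columns grow to the right and rows downward; lengths in m; the calibration is good to about 2 mm. A picture is of the moment at which its call begins. calibration takes no time and is no camera call.
- r.job_done(): hands the job in, once; it reports no verdict.
The state is a dict: "time_s": time; "joints": joint angles; "qvel": joint speeds; "effort": joint torques, N m; "tcp_pos": TCP position; "ee_rot": TCP orientation; "force": force on the tool from outside, world axes, zero at the start; "moment": the same for the moment, N m; "opening": finger opening in m.
Only numpy, scipy, OpenCV 4.12 (cv2) and the standard library are available. Lean on these libraries where they do the work, as an engineer would, in place of code of your own. Each camera call takes 0.05 s, during which the arm holds its last target. There are 200 camera calls.

## Task

Load the end-drilling jig: push the loose wood block along the base board, flat against the long wooden fence and home against the aluminium stop at the left end of the fence. Then push the cam lever round to the right until the cam presses the block tight. Only push things with the fingertips: the block must not be lifted off the board, and the things lying round the jig must stay where they are.

Things in the scene. Friction and masses are not known exactly. Their poses are not given: they have to be found in the camera images.
- jig: The jig, fixed to the bench: a plywood base board 150 (x) x 320 (y) x 12 mm; origin at the centre of its underside. Its x axis points away from the robot, its y axis to the left along the fence (the jig is turned by up to 0.25 rad). Along its far side runs the fence, at the left end of that stands the stop, in front of them the cam lever.
- fence_mid (a point): Middle of the fence's working face at board level. The fence is a dark wooden strip, 28 mm high above the board and 262 mm long; its working face is the plane x = +45 mm of the jig, from y = -155 to +107 mm. The point has the jig's axes: +x points into the fence.
- stop_mid (a point): Middle of the stop's working face at board level. The stop is the upright leg, 8 mm thick and 42 mm high above the board, of an aluminium angle with two drill bushes; its working face is the plane y = +115 mm of the jig, from x = -50 to +50 mm. The point has the jig's axes: +y points into the stop.
- jig_corner (a point): The point on the top of the base board where the planes of the fence and of the stop meet, same axes as the jig: x at right angles into the fence, y at right angles into the stop. A seated block has its centre 27.5 mm in front of (-x) and 45 mm to the right of (-y) this point.
- block: The loose wood block itself; origin at the centre of its underside. Its body axes are skewed by 14 degrees to its sides: use block_mid for its direction.
- block_mid (a point): Centre, half-way up, of the loose wood block: plain, brown, 55 mm (x of this point) x 90 mm (y of this point) x 35 mm high, about 0.18 kg; the point's axes are square to its sides. It starts on the right part of the base board, off the fence, skewed to it by up to 0.4 rad. Its +y end goes against the stop, its +x side against the fence.
- lever_angle (a joint): Angle of the cam lever: 0 open, pointing towards the robot (-x of the jig); grows as the lever swings counter-clockwise seen from above, to the right (at 1.57 it points along -y of the jig); end of travel 1.75. Starts at 0 to 0.3; swings with about 1 N. The cam touches a seated block at about 1.45 and is tight from about 1.55 on, with 5 to 20 N at the handle; it stays where it is left.
- lever_pivot (a point): The lever's vertical hinge axis, 35 mm above the base board; it lies at x = -33.2 mm, y = +40 mm in the jig's frame. Under the lever sits the cam disc, its centre 8 mm off this axis, from 2 to 30 mm above the board; open, it leaves a block that lies on the fence 7 to 10 mm of play.
- lever_handle (a point): Point on the middle line of the lever's round black handle, 85 mm from the hinge axis and 35 mm above the board. The handle is 19 mm thick and reaches from 48 to 115 mm from the hinge axis; its end stands out over the board's near edge when open. Its own -x axis points outward along the lever.
- cam_lever: The cam clamp's turning part: the lever and, below it, the steel cam disc of radius 16 mm that presses on the block's near side. Origin on the hinge axis, 1.5 mm above the board; its own -x axis points outward along the lever.
- mixing_cup: An empty white cup, 70 mm wide, 71 mm high, on the bench in front of the jig, to the left of the lever; origin at the centre of its underside. Leave it alone.
- felt_marker: A felt marker 128 mm long, 14 mm thick, on the bench left of the jig; origin at the centre of its underside. Leave it alone.
- driver: A red-handled screwdriver, 180 mm long, 25 mm thick, on the bench just in front of the right half of the jig; origin at the centre of its underside. Leave it alone.
- bolt: A steel bolt, 50 mm long, lying on the bench right of the jig; origin at the centre of its underside. Leave it alone.

How it is judged:
By the outcome, as a careful person would: the job done as asked, in the order asked, and still so for the second after the job is handed in, with the robot touching nothing.
It also fails if it takes over 70 s, if anything falls off the work surface, if the arm or the gripper's body presses on something with over 40 N, if the wrist force passes 120 N, or if a joint passes its speed limit or range.

## Working session

There is one attempt and no reset: what is moved stays moved. The work goes in short steps, Python scripts to look and compute and a tool call to move; the robot and the scene stay as the last step left them, time stands still between calls to the robot, and variables do not carry over. Pictures are saved under pics/ and viewed, about 8 in all and at most 12, crops included, and the job is handed in when it is done.

Besides the shell and the picture viewer there is one more tool, called by a JSON object that holds its "fn" and its "kwargs". apply_moves: Moves the arm, as the interface text tells. Its arguments: {"type":"object","properties":{"steps":{"type":"array"}},"required":["steps"]}

```bash
mkdir -p pics; ls; python3 - <<'E'
from plant import r
import cv2,numpy as np
o=r.get_obs();print(o['time_s'],o['tcp_pos'],o['ee_rot'],o['opening'])
for n in('top','side'):
    p,d=r.snapshot(n);cv2.imwrite(f'pics/{n}0.png',p[:,:,::-1]);np.save(f'pics/{n}0.npy',d);c=r.calibration(n);print(n,c)
E
```

```text
pics
0.0 [0.24465873 0.57451275 0.3029204 ] [[-9.19965678e-01  3.91997002e-01 -1.22509026e-03]
 [ 3.91998697e-01  9.19963979e-01 -1.81630466e-03]
 [ 4.15052930e-04 -2.15117174e-03 -9.99997600e-01]] 0.08558600570634216
top {'fx': 448.7091689976685, 'fy': 448.7091689976685, 'cx': 251.33523389658453, 'cy': 196.3303124911254, 'R': array([[ 0.00723047, -0.99994435,  0.00768195],
       [-0.99454666, -0.0079903 , -0.10398604],
       [ 0.10404163, -0.00688819, -0.99454909]]), 't': array([0.31019234, 0.4607788 , 0.87523941])}
side {'fx': 471.20486051933455, 'fy': 471.20486051933455, 'cx': 246.3817756973989, 'cy': 187.48726642944644, 'R': array([[ 0.99291943, -0.11875012, -0.00306906],
       [-0.05273372, -0.41748358, -0.90715303],
       [ 0.10644325,  0.90089171, -0.42078969]]), 't': array([-0.44084068,  0.2248831 ,  0.69607324])}
```

View pics/top0.png

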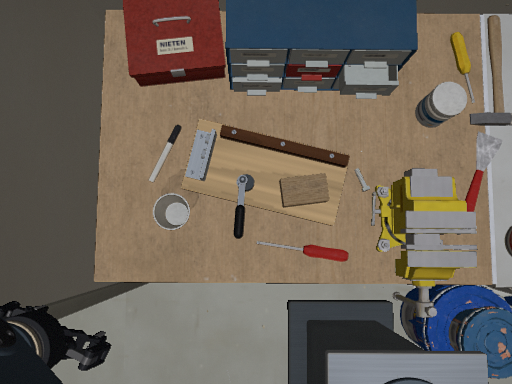

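View pics/side0.png

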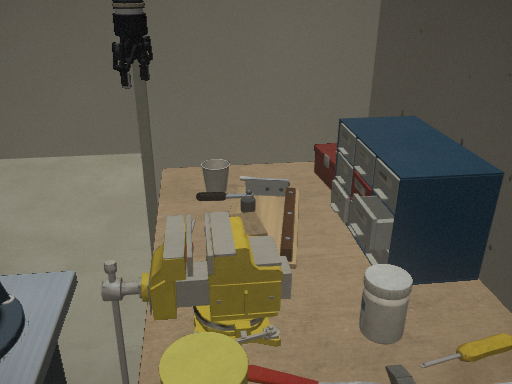

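The top view shows the jig: its fence runs from (222,130) to (348,160), the stop is near (200,152), the block near (303,190), the lever pivot near (245,182) and the handle end near (238,235). The side view is partly blocked by the vise. I'll enlarge the jig next.

```bash
python3 - <<'E'
import cv2
p=cv2.imread('pics/top0.png')[110:270,150:380]
cv2.imwrite('pics/crop0.png',cv2.resize(p,None,fx=3.4,fy=3.4,interpolation=cv2.INTER_CUBIC))
E
```

```text
(no output)
```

View pics/crop0.png

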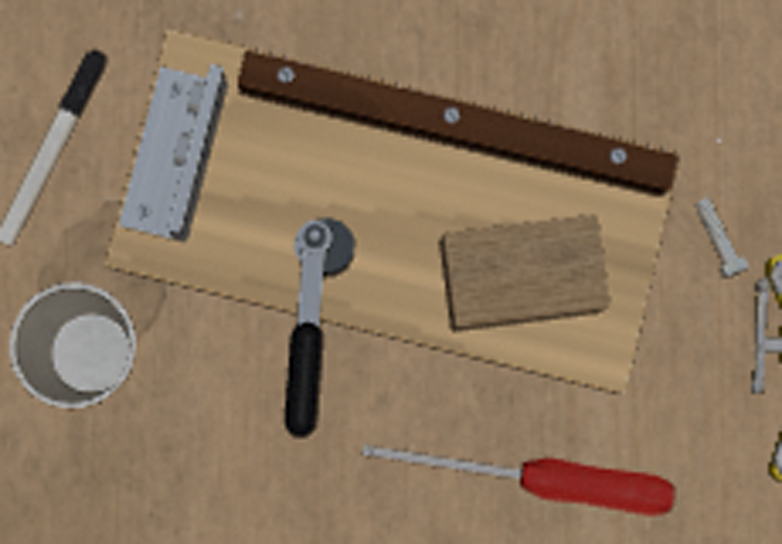

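```bash
cat > h.py <<'E'
import numpy as np, cv2
from plant import r
from scipy.optimize import least_squares
def ray(px,z,n='top'):
    c=r.calibration(n);R=np.array(c['R']);t=np.array(c['t'])
    o=-R.T@t; d=R.T@np.array([(px[0]-c['cx'])/c['fx'],(px[1]-c['cy'])/c['fy'],1])
    return o+d*(z-o[2])/d[2]
def rect(model,P):
    model=np.array(model,float);P=np.array(P)
    f=lambda q:(model@np.array([[np.cos(q[2]),np.sin(q[2])],[-np.sin(q[2]),np.cos(q[2])]])+q[:2]-P).ravel()
    s=least_squares(f,[*P.mean(0),-0.1]);return s.x,f(s.x).reshape(-1,2)
E
python3 - <<'E'
from h import *
np.set_printoptions(precision=4,suppress=True)
c=lambda u,v:((150+(u+.5)/3.4-.5),(110+(v+.5)/3.4-.5))
J=[(.075,.16,167,30,.012),(-.075,.16,107,268,.012),(-.075,-.16,622,392,.012),(.045,.107,240,92,.040),(.045,-.155,665,190,.040)]
P=[ray(c(u,v),z)[:2] for _,_,u,v,z in J]
q,e=rect([j[:2] for j in J],P);print('jig',q,'\n',e*1e3)
B=[(.0275,.045,443,236),(.0275,-.045,597,215),(-.0275,-.045,608,306),(-.0275,.045,455,327)]
P=[ray(c(u,v),.047)[:2] for _,_,u,v in B]
b,e=rect([j[:2] for j in B],P);print('blk',b,'\n',e*1e3)
R=np.array([[np.cos(q[2]),-np.sin(q[2])],[np.sin(q[2]),np.cos(q[2])]])
print('block in jig',R.T@(b[:2]-q[:2]),'rel ang',b[2]-q[2])
for n,(u,v),z in[('handle end',(300,436),.047),('handle start',(306,325),.047),('pivot',(315,237),.06),('drv tip',(365,450),.012),('drv end',(674,495),.012),('drvnear',(525,462),.012),('cup',(73,346),.071)]:
    w=ray(c(u,v),z)[:2];print(n,w,R.T@(w-q[:2]))
print('pivot world',q[:2]+R@[-.0332,.04])
E
```

```text
jig [ 0.5104  0.2856 -0.2295] 
 [[-0.1871  1.1752]
 [-0.6419  2.3767]
 [-1.9038 -2.6395]
 [ 3.1889  2.9844]
 [-0.4562 -3.8969]]
blk [0.4705 0.2106 0.1381] 
 [[ 1.2378  0.7696]
 [ 0.6662  0.4617]
 [-1.1372 -1.3233]
 [-0.7668  0.092 ]]
block in jig [-0.0218 -0.0821] rel ang 0.36761172349219684
handle end [0.3751 0.3392] [-0.144   0.0215]
handle start [0.4383 0.3364] [-0.0818  0.0331]
pivot [0.4872 0.3316] [-0.033   0.0395]
drv tip [0.3676 0.3016] [-0.1427 -0.0169]
drv end [0.3425 0.1195] [-0.1257 -0.1999]
drvnear [0.3612 0.2072] [-0.1274 -0.1102]
cup [0.4236 0.465 ] [-0.1254  0.1549]
pivot world [0.4872 0.3321]
```

```bash
cat >> h.py <<'E'
Q=np.array([.5104,.2856]);A=-.2295
JR=np.array([[np.cos(A),-np.sin(A)],[np.sin(A),np.cos(A)]])
def goto(jx,jy,z,yaw=0):
    """tool row for TCP at jig (mm), height z mm, tool y = jig y turned by yaw (ccw)"""
    o=r.get_obs();E=np.array(o['ee_rot']);p=np.array(o['tcp_pos'])
    w=np.r_[Q+JR@np.array([jx,jy])/1e3,z/1e3]
    s=E.T@(w-p)*1e3
    a=A+np.pi/2+yaw-np.arctan2(E[1,1],E[0,1]); a=(a+np.pi/2)%np.pi-np.pi/2
    print((jx,jy,z),'shift',s.round(1),'turn',round(-a,3))
def state():
    o=r.get_obs();p=o['tcp_pos'];print(o['time_s'],'jig',(JR.T@(p[:2]-Q)*1e3).round(1),'z',p[2],'F jig',(JR.T@np.array(o['force'])[:2]).round(1),o['force'][2],'open',o['opening'])
E
python3 - <<'E'
from h import *
state();goto(-92,-88,180);goto(-92,-88,95)
E
```

```text
0.1 jig [-324.5  221. ] z 0.30303843380297574 F jig [0.3 0.7] 0.43778660254339147 open 0.08511015408369764
(-92, -88, 180) shift [-282.3 -264.   123.4] turn -0.173
(-92, -88, 95) shift [-282.3 -263.9  208.4] turn -0.173
```

{"fn": "apply_moves", "kwargs": {"steps": [-70,-66,0,-0.043,40,-140,-132,0,-0.087,40,-210,-198,40,-0.13,40,-282,-264,80,-0.173,40,-282,-264,120,-0.173,40,-282,-264,120,-0.173,40,-282,-264,120,-0.173,40,-282,-264,120,-0.173,40,-282,-264,120,-0.173,40,-282,-264,120,-0.173,40,-282,-264,120,-0.173,40,-282,-264,120,-0.173,40]}}

```text
time_s: 1.3
tcp_pos: [0.4006, 0.2229, 0.1846]
ee_rot: [[-0.974, 0.226, 0.001], [0.226, 0.974, 0.001], [-0.001, 0.001, -1.0]]
force: [0.5, -0.4, 0.5]
opening: 0.0401
```

```bash
python3 - <<'E'
from h import *
state();goto(-92,-88,95);goto(-30,-88,95);goto(-21,-88,95)
p,d=r.snapshot('top');cv2.imwrite('pics/t1.png',cv2.resize(p[110:300,150:400,::-1],None,fx=3,fy=3,interpolation=cv2.INTER_CUBIC))
E
```

```text
1.3 jig [-92.6 -86.1] z 0.18458735297933396 F jig [ 0.6 -0.3] 0.5114494535471747 open 0.04010857843140928
(-92, -88, 95) shift [-0.5 -2.  89.6] turn 0.002
(-30, -88, 95) shift [-62.5  -2.1  89.7] turn 0.002
(-21, -88, 95) shift [-71.5  -2.1  89.7] turn 0.002
```

View pics/t1.png

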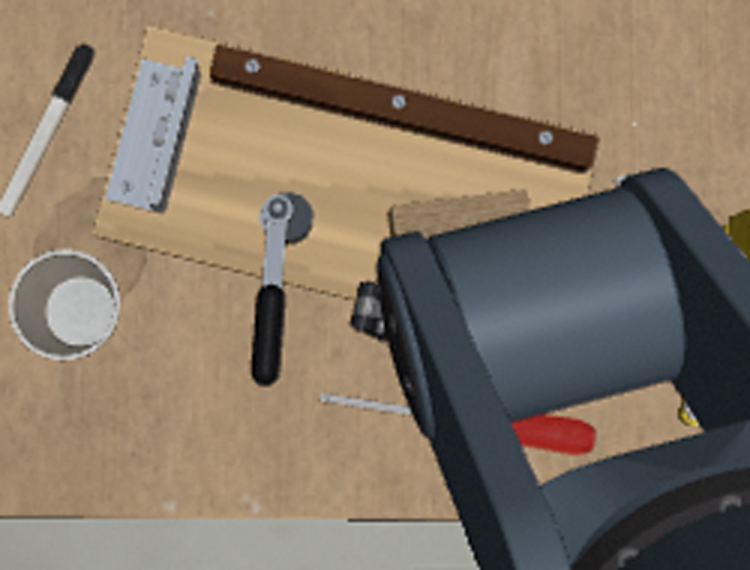

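The arm now hides most of the block from the top camera; only its far edge shows, at about (455,210) in the crop. I'll go down and push towards the fence, watching the force.

{"fn": "apply_moves", "kwargs": {"steps": [0,-2,40,0,40,0,-2,80,0,40,0,-2,89,0,40,0,-2,89,0,40,-10,-2,89,0,40,-18,-2,89,0,40,-26,-2,89,0,40,-34,-2,89,0,40,-42,-2,89,0,40,-48,-2,89,0,40,-52,-2,89,0,40,-52,-2,89,0,40]}}

```text
time_s: 2.55
tcp_pos: [0.452, 0.2076, 0.0949]
ee_rot: [[-0.974, 0.228, 0.001], [0.228, 0.974, 0.0], [-0.001, 0.0, -1.0]]
force: [-0.2, 0.3, 0.2]
opening: 0.0397
```

```bash
python3 - <<'E'
from h import *
state();goto(-21,-88,95)
E
```

```text
2.55 jig [-39.2 -89.3] z 0.09489835719680553 F jig [-0.3  0.3] 0.17879236783188585 open 0.03972922328816934
(-21, -88, 95) shift [-18.2   1.3  -0.1] turn -0.001
```

{"fn": "apply_moves", "kwargs": {"steps": [-4,0,0,0,40,-8,0,0,0,40,-12,0,0,0,40,-14,0,0,0,40,-16,0,0,0,40,-18,0,0,0,40,-19,0,0,0,40,-20,0,0,0,40]}}

```text
time_s: 3.35
tcp_pos: [0.4704, 0.2032, 0.0949]
ee_rot: [[-0.974, 0.228, -0.001], [0.228, 0.974, 0.0], [0.001, -0.0, -1.0]]
force: [-2.3, 1.4, 0.6]
opening: 0.04
```

```bash
python3 - <<'E'
from h import *
state()
E
```

```text
3.35 jig [-20.2 -89.3] z 0.09489227434833965 F jig [-2.6  0.9] 0.5895435895419038 open 0.03998374414287285
```

{"fn": "apply_moves", "kwargs": {"steps": [-1,0,0,0,40,-2,0,0,0,40,-3,0,0,0,40,-3,0,0,0,40]}}

```text
time_s: 3.75
tcp_pos: [0.4707, 0.203, 0.0948]
ee_rot: [[-0.974, 0.228, -0.006], [0.228, 0.974, 0.0], [0.006, -0.001, -1.0]]
force: [-5.2, 4.2, 3.5]
opening: 0.0402
```

```bash
python3 - <<'E'
from h import *
state()
E
```

```text
3.75 jig [-19.9 -89.5] z 0.09477227388751294 F jig [-6.   2.9] 3.5121832821013954 open 0.040183477170247485
```

{"fn": "apply_moves", "kwargs": {"steps": [8,0,0,0,40,20,0,0,0,40,20,0,-40,0,20,20,0,-75,0,10,20,0,-75,0,10]}}

```text
time_s: 4.25
tcp_pos: [0.4559, 0.2077, 0.1734]
ee_rot: [[-0.974, 0.227, 0.009], [0.227, 0.974, 0.002], [-0.008, 0.004, -1.0]]
force: [1.0, -0.1, -0.3]
opening: 0.0097
```

```bash
python3 - <<'E'
from h import *
state();print(r.get_obs()['joints']);goto(12,-170,170,np.pi/2*.999);goto(12,-170,95,np.pi/2*.999)
d=np.load('pics/top0.npy');c=r.calibration('top')
v,u=np.mgrid[:384,:512];X=np.stack([(u-c['cx'])/c['fx']*d,(v-c['cy'])/c['fy']*d,d],-1).reshape(-1,3)
W=(X-c['t'])@c['R'];W=W[d.ravel()>0]
for y in np.arange(-.1,.16,.02):
    m=(abs(W[:,1]-y)<.01)&(W[:,0]>.38)&(W[:,0]<.6);print(round(y,2),W[m,2].max().round(3),end='; ')
E
```

```text
4.25 jig [-35.4 -88.2] z 0.17344694956196632 F jig [1.  0.2] -0.2562721504195614 open 0.009710925892126953
[ 1.17030269e+01  3.27063459e+01  1.06617350e+02 -2.41389556e-02
  4.01552435e+01 -6.51478695e+01]
(12, -170, 170) shift [-47.3 -81.8   3.6] turn -1.569
(12, -170, 95) shift [-46.7 -82.1  78.5] turn -1.569
-0.1 0.005; -0.08 0.04; -0.06 0.161; -0.04 0.161; -0.02 0.161; 0.0 0.161; 0.02 0.161; 0.04 0.161; 0.06 0.16; 0.08 0.044; 0.1 0.013; 0.12 0.042; 0.14 0.043;
```

{"fn": "apply_moves", "kwargs": {"steps": [-5,-8,-15,0.145,10,-10,-16,-15,0.29,10,-15,-24,-15,0.435,10,-20,-32,-15,0.58,10,-25,-40,-15,0.725,10,-30,-46,-15,0.87,10,-35,-50,-15,1.015,10,-40,-54,-15,1.16,10,-45,-58,-15,1.305,10,-47,-62,-15,1.45,10,-47,-62,-15,1.57,10,-47,-62,-15,1.57,10]}}

```text
time_s: 5.45
tcp_pos: [0.4852, 0.1358, 0.1843]
ee_rot: [[0.227, 0.974, -0.001], [0.974, -0.227, -0.0], [-0.0, -0.001, -1.0]]
force: [-0.1, 0.1, -0.7]
opening: 0.0102
```

```bash
python3 - <<'E'
from h import *
state()
p,d=r.snapshot('top');cv2.imwrite('pics/t2.png',cv2.resize(p[110:250,170:400,::-1],None,fx=3.4,fy=3.4,interpolation=cv2.INTER_CUBIC))
E
```

```text
5.45 jig [   9.5 -151.6] z 0.18429571041577475 F jig [-0.1  0.1] -0.6588248595707588 open 0.010213092167458668
```

View pics/t2.png

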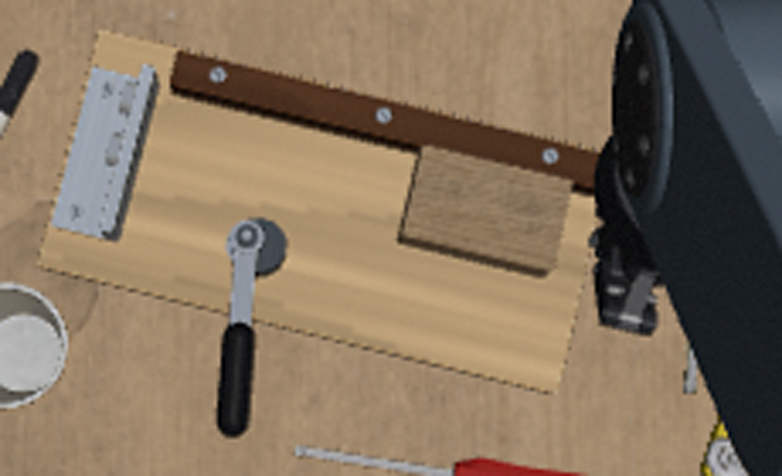

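The block now lies flat on the fence. Its top corners are at about (418,150), (572,180), (547,270) and (400,238) in the crop.

```bash
python3 - <<'E'
from h import *
for u,v in[(418,150),(572,180),(547,270),(400,238)]:
    w=ray((170+(u+.5)/3.4-.5,110+(v+.5)/3.4-.5),.047)[:2];print((JR.T@(w-Q)*1e3).round(1))
for z in(150,95):goto(14,-150,z,-np.pi/2*.999)
E
```

```text
[ 41.5 -44. ]
[  45.3 -134.6]
[  -9.2 -131.9]
[-11.1 -45.6]
(14, -150, 150) shift [ 1.5  4.5 34.4] turn 0.001
(14, -150, 95) shift [ 1.5  4.6 89.4] turn 0.001
```

{"fn": "apply_moves", "kwargs": {"steps": [0,4,45,0,10,0,4,85,0,10,0,4,89,0,10,0,4,89,0,10,12,4,89,0,10,26,4,89,0,10,40,4,89,0,10,54,4,89,0,10,68,4,89,0,10,80,4,89,0,10,90,4,89,0,10,90,4,89,0,10]}}

```text
time_s: 6.7
tcp_pos: [0.5105, 0.2244, 0.0959]
ee_rot: [[0.225, 0.974, 0.001], [0.974, -0.225, 0.001], [0.001, 0.001, -1.0]]
force: [-0.2, 0.4, -0.3]
opening: 0.0101
```

```bash
python3 - <<'E'
from h import *
state();goto(14,14,95,-np.pi/2*.999)
E
```

```text
6.7 jig [ 14.  -59.6] z 0.0959152474464377 F jig [-0.3  0.4] -0.28413168700831626 open 0.010054730094139645
(14, 14, 95) shift [73.6  0.1  1. ] turn 0.0
```

{"fn": "apply_moves", "kwargs": {"steps": [10,0,0,0,10,20,0,0,0,10,30,0,0,0,10,40,0,0,0,10,48,0,0,0,10,56,0,0,0,10,61,0,0,0,10,66,0,0,0,10,69,0,0,0,10,71,0,0,0,10,71,0,0,0,10]}}

```text
time_s: 7.8
tcp_pos: [0.5262, 0.2921, 0.096]
ee_rot: [[0.227, 0.974, 0.0], [0.974, -0.227, 0.0], [0.0, 0.0, -1.0]]
force: [-0.2, -0.7, -0.3]
opening: 0.0099
```

```bash
python3 - <<'E'
from h import *
state()
E
```

```text
7.8 jig [13.9 10. ] z 0.09595618591827282 F jig [-0.  -0.8] -0.2869270594702655 open 0.009872551438554958
```

{"fn": "apply_moves", "kwargs": {"steps": [2,0,0,0,10,4,0,0,0,10,5,0,0,0,10,6,0,0,0,10,7,0,0,0,10,7,0,0,0,10]}}

```text
time_s: 8.4
tcp_pos: [0.5267, 0.2957, 0.096]
ee_rot: [[0.226, 0.974, -0.004], [0.974, -0.226, -0.006], [-0.006, -0.003, -1.0]]
force: [-1.3, -11.6, 5.5]
opening: 0.0098
```

```bash
python3 - <<'E'
from h import *
state()
E
```

```text
8.4 jig [13.6 13.6] z 0.09600419294049603 F jig [  1.4 -11.6] 5.522649265235166 open 0.009808497962602365
```

{"fn": "apply_moves", "kwargs": {"steps": [-6,0,0,0,10,-15,0,0,0,10,-15,0,-40,0,5,-15,0,-85,0,0,-60,-20,-85,0,0,-100,-20,-85,0,0,-130,-20,-85,0,0,-130,-20,-85,0,0]}}

```text
time_s: 9.2
tcp_pos: [0.4772, 0.174, 0.181]
ee_rot: [[0.23, 0.973, -0.002], [0.973, -0.23, -0.0], [-0.001, -0.002, -1.0]]
force: [-0.1, -0.1, 0.3]
opening: 0.0003
```

```bash
python3 - <<'E'
from h import *
state()
p,d=r.snapshot('top');cv2.imwrite('pics/t3.png',cv2.resize(p[110:250,170:330,::-1],None,fx=4,fy=4,interpolation=cv2.INTER_CUBIC))
E
```

```text
9.2 jig [  -7.  -116.2] z 0.18102942799491045 F jig [-0.1 -0.1] 0.255986940028712 open 0.00026913906092849597
```

View pics/t3.png

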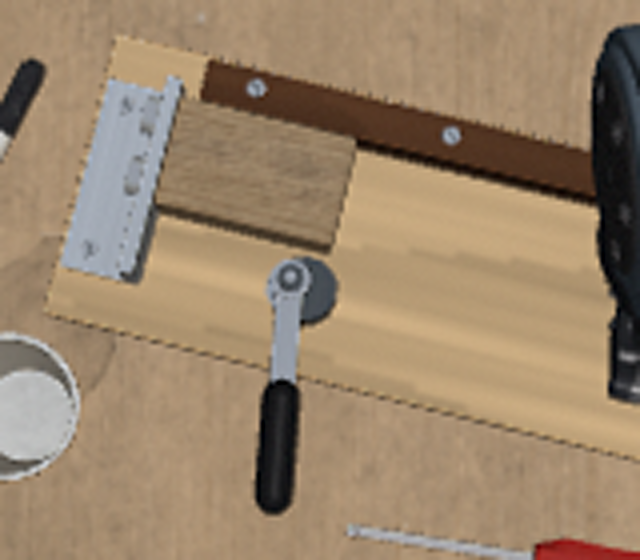

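The block sits against the stop (its left edge from about (185,98) to (155,210)) and along the fence. The lever is still open, with its pivot at (290,278) and handle end at (272,505). Next I'll work out the lever path.

```bash
cat >> h.py <<'E'
def lev(th,z=105,rad=80,off=20.5):
    s,c=np.sin(th),np.cos(th);print(round(th,2),end=' ')
    goto(-33.2-rad*c-off*s,40-rad*s+off*c,z,-np.pi/2*.9999+th)
E
python3 - <<'E'
from h import *
print(r.get_obs()['joints']);lev(-.15,181);lev(-.15)
E
```

```text
[7.53798240e+00 3.24402912e+01 1.04856916e+02 3.53965974e-02
 4.27125842e+01 2.08134045e+01]
-0.15 (np.float64(-109.23820451917459), np.float64(72.2248576955768), 181) shift [ 186.6 -103.6    0.2] turn 0.147
-0.15 (np.float64(-109.23820451917459), np.float64(72.2248576955768), 105) shift [ 186.6 -103.5   76.2] turn 0.147
```

{"fn": "apply_moves", "kwargs": {"steps": [40,-22,0,0.04,0,80,-44,0,0.08,0,120,-66,0,0.12,0,160,-88,0,0.147,0,187,-104,0,0.147,0,187,-104,0,0.147,0,187,-104,0,0.147,0,187,-104,30,0.147,0,187,-104,60,0.147,0,187,-104,76,0.147,0,187,-104,76,0.147,0]}}

```text
time_s: 10.35
tcp_pos: [0.4192, 0.3805, 0.1026]
ee_rot: [[0.369, 0.929, -0.005], [0.929, -0.369, -0.003], [-0.004, -0.003, -1.0]]
force: [0.5, -0.6, 0.4]
opening: -0.0004
```

```bash
python3 - <<'E'
from h import *
state()
for t in np.arange(0,.85,.1):lev(t)
E
```

```text
10.35 jig [-110.4   71.7] z 0.1025849361795257 F jig [ 0.6 -0.4] 0.4333481494995076 open -0.0003596728951008833
0.0 (np.float64(-113.2), np.float64(60.5), 105) shift [-11.5  -1.1  -2.4] turn -0.149
0.1 (np.float64(-114.84691826350205), np.float64(52.41091205645328), 105) shift [-19.7  -1.6  -2.3] turn -0.249
0.2 (np.float64(-115.67804750859808), np.float64(44.197818382140554), 105) shift [-28.   -1.2  -2.3] turn -0.349
0.3 (np.float64(-115.68508336660594), np.float64(35.942781494167754), 105) shift [-36.2   0.   -2.3] turn -0.449
0.4 (np.float64(-114.86795553755815), np.float64(27.728282992367102), 105) shift [-44.2   2.1  -2.2] turn -0.549
0.5 (np.float64(-113.23482849261599), np.float64(19.6363994304164), 105) shift [-51.9   4.9  -2.2] turn -0.649
0.6 (np.float64(-110.80201989737247), np.float64(11.747982234045569), 105) shift [-59.4   8.4  -2.2] turn -0.749
0.7 (np.float64(-107.59383757113174), np.float64(4.141849860316723), 105) shift [-66.4  12.7  -2.2] turn -0.849
0.8 (np.float64(-103.64233661121345), np.float64(-3.105999730344932), 105) shift [-73.   17.7  -2.2] turn -0.949
```

{"fn": "apply_moves", "kwargs": {"steps": [-12,-1,0,-0.14,0,-20,-2,0,-0.25,0,-28,-1,0,-0.35,0,-36,0,0,-0.45,0,-44,2,0,-0.55,0,-52,5,0,-0.65,0,-59,8,0,-0.75,0,-66,13,0,-0.85,0,-73,18,0,-0.95,0,-73,18,0,-0.95,0]}}

```text
time_s: 11.35
tcp_pos: [0.4107, 0.3069, 0.1059]
ee_rot: [[-0.541, 0.841, 0.001], [0.841, 0.541, 0.0], [-0.0, 0.001, -1.0]]
force: [1.1, -0.0, -0.9]
opening: 0.0003
```

```bash
python3 - <<'E'
from h import *
state()
for t in np.arange(.9,1.75,.1):lev(t)
E
```

```text
11.35 jig [-101.9   -2. ] z 0.10590567908952707 F jig [1.  0.2] -0.9460434401998241 open 0.0003214574412055644
0.9 (np.float64(-98.98699910901655), np.float64(-9.923148420650051), 105) shift [-7.6 -3.6  0.9] turn -0.099
1.0 (np.float64(-93.67433965801305), np.float64(-16.241481514334858), 105) shift [-15.9  -4.5   0.9] turn -0.199
1.1 (np.float64(-87.75744059530561), np.float64(-21.997868315690496), 105) shift [-24.1  -4.5   0.9] turn -0.299
1.2 (np.float64(-81.29542162046204), np.float64(-27.134792910606286), 105) shift [-32.3  -3.7   0.9] turn -0.399
1.3 (np.float64(-74.35284909101946), np.float64(-31.600928846571392), 105) shift [-40.4  -2.1   0.9] turn -0.499
1.4 (np.float64(-66.99909089678272), np.float64(-35.35165196962187), 105) shift [-48.3   0.4   0.9] turn -0.599
1.5 (np.float64(-59.30762335879935), np.float64(-38.34948629413645), 105) shift [-55.9   3.6   0.9] turn -0.699
1.6 (np.float64(-51.35529707824777), np.float64(-40.564478450496836), 105) shift [-63.2   7.5   0.9] turn -0.799
1.7 (np.float64(-43.221569070633656), np.float64(-41.97449696925574), 105) shift [-70.   12.1   0.9] turn -0.899
```

{"fn": "apply_moves", "kwargs": {"steps": [-8,-4,0,-0.1,0,-16,-4,0,-0.2,0,-24,-4,0,-0.3,0,-32,-4,0,-0.4,0,-40,-2,0,-0.5,0,-48,0,0,-0.6,0,-48,0,0,-0.6,0]}}

```text
time_s: 12.05
tcp_pos: [0.4369, 0.2672, 0.1056]
ee_rot: [[-0.921, 0.39, 0.002], [0.39, 0.921, 0.0], [-0.001, 0.001, -1.0]]
force: [-0.7, 0.3, -0.6]
opening: -0.0002
```

```bash
python3 - <<'E'
from h import *
state()
for t in np.arange(1.45,1.75,.05):lev(t)
p,d=r.snapshot('top');cv2.imwrite('pics/t4.png',cv2.resize(p[110:250,170:330,::-1],None,fx=4,fy=4,interpolation=cv2.INTER_CUBIC))
E
```

```text
12.05 jig [-67.3 -34.7] z 0.10557592902829802 F jig [-0.7  0.1] -0.5756294666106213 open -0.0002136077563656408
1.45 (np.float64(-63.1908378656599), np.float64(-36.94673251097607), 105) shift [-4.5 -1.5  0.6] turn -0.05
1.5 (np.float64(-59.30762335879935), np.float64(-38.34948629413645), 105) shift [-8.5 -2.3  0.6] turn -0.1
1.55 (np.float64(-55.35915339012922), np.float64(-39.55640716518516), 105) shift [-12.6  -2.8   0.6] turn -0.15
1.6 (np.float64(-51.35529707824775), np.float64(-40.56447845049683), 105) shift [-16.7  -3.1   0.6] turn -0.2
1.65 (np.float64(-47.306061978766614), np.float64(-41.37118049685156), 105) shift [-20.9  -3.2   0.6] turn -0.25
1.7 (np.float64(-43.22156907063362), np.float64(-41.974496969255746), 105) shift [-25.   -3.1   0.6] turn -0.3
1.75 (np.float64(-39.11202745895632), np.float64(-42.372919890729534), 105) shift [-29.1  -2.8   0.6] turn -0.35
```

View pics/t4.png

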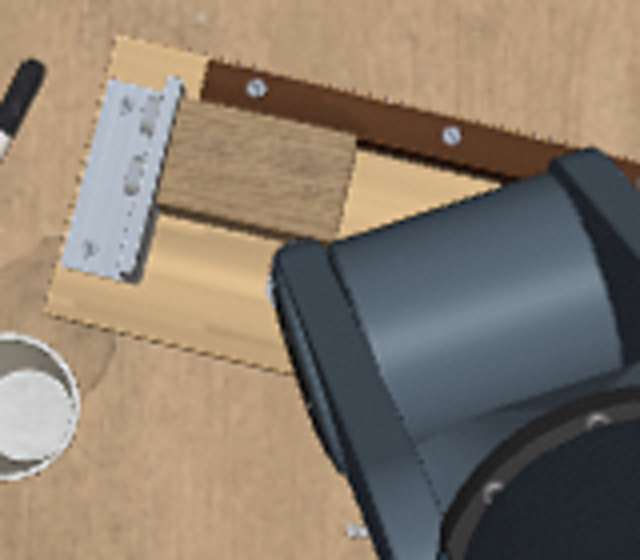

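The arm hides the lever, but the handle has left its old place and the block still sits at the stop. I'll go on into the tight range.

{"fn": "apply_moves", "kwargs": {"steps": [-4,-1,0,-0.05,0,-8,-2,0,-0.1,0,-12,-3,0,-0.15,0,-15,-3,0,-0.17,0,-17,-3,0,-0.2,0,-19,-3,0,-0.2,0,-19,-3,0,-0.2,0]}}

```text
time_s: 12.8
tcp_pos: [0.4503, 0.258, 0.1051]
ee_rot: [[-0.98, 0.199, -0.004], [0.199, 0.98, 0.0], [0.004, -0.001, -1.0]]
force: [-5.8, 4.8, 3.7]
opening: -0.0002
```

```bash
python3 - <<'E'
from h import *
state();lev(1.6);lev(1.65)
E
```

```text
12.8 jig [-52.3 -40.6] z 0.1050666548019848 F jig [-6.7  3.3] 3.7079690331816955 open -0.00015497830954914823
1.6 (np.float64(-51.35529707824775), np.float64(-40.56447845049683), 105) shift [-0.9 -0.   0.1] turn 0.0
1.65 (np.float64(-47.306061978766635), np.float64(-41.37118049685156), 105) shift [-4.9 -0.9  0. ] turn -0.05
```

{"fn": "apply_moves", "kwargs": {"steps": [-2,0,0,0,0,-4,0,0,-0.03,0,-6,-1,0,-0.05,0,-6,-1,0,-0.05,0]}}

```text
time_s: 13.2
tcp_pos: [0.4542, 0.2558, 0.1049]
ee_rot: [[-0.989, 0.149, -0.008], [0.149, 0.989, -0.0], [0.008, -0.002, -1.0]]
force: [-7.0, 5.3, 4.5]
opening: -0.0001
```

```bash
python3 - <<'E'
from h import *
state();lev(1.6);lev(1.65)
E
```

```text
13.2 jig [-48.  -41.8] z 0.10487354578365121 F jig [-8.1  3.6] 4.518402547441055 open -7.839426933589217e-05
1.6 (np.float64(-51.35529707824775), np.float64(-40.56447845049683), 105) shift [ 3.3  1.5 -0.1] turn 0.05
1.65 (np.float64(-47.306061978766635), np.float64(-41.37118049685156), 105) shift [-0.7  0.4 -0.1] turn 0.0
```

{"fn": "apply_moves", "kwargs": {"steps": [6,0,0,0,0,18,0,0,0,0,22,0,-30,0,0,22,0,-75,0,0,22,0,-110,0,0,22,-45,-120,0,0,22,-90,-120,0,0,22,-130,-120,0,0,22,-165,-120,0,0,22,-165,-120,0,0]}}

```text
time_s: 14.2
tcp_pos: [0.4112, 0.0924, 0.2251]
ee_rot: [[-0.988, 0.152, -0.0], [0.152, 0.988, -0.001], [0.0, -0.001, -1.0]]
force: [-0.2, -0.6, 0.1]
opening: -0.0001
```

```bash
python3 - <<'E'
from h import *
state()
p,d=r.snapshot('top');cv2.imwrite('pics/t5.png',cv2.resize(p[110:270,150:380,::-1],None,fx=3.4,fy=3.4,interpolation=cv2.INTER_CUBIC))
E
```

```text
14.2 jig [ -52.7 -210.7] z 0.2250646054357059 F jig [-0.1 -0.7] 0.05363644828215279 open -7.571985307013397e-05
```

View pics/t5.png

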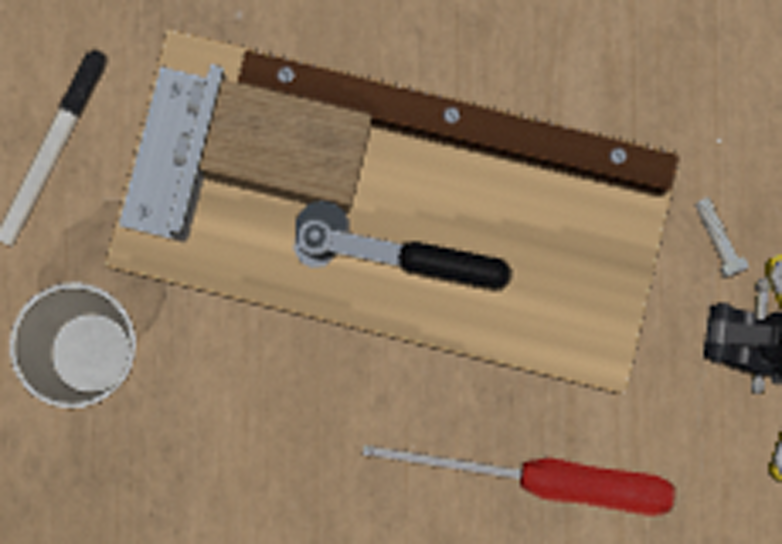

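The lever now lies along the fence direction, from its pivot at (315,237) to its end at (510,275). The block is in the corner, and the marker, cup, driver and bolt are where they were. I'll check the block and lever in numbers and then hand in.

```bash
python3 - <<'E'
from h import *
def J(u,v,z):
    w=ray((150+(u+.5)/3.4-.5,110+(v+.5)/3.4-.5),z)[:2];return JR.T@(w-Q)*1e3
for u,v in[(370,120),(350,207),(203,172)]:print(J(u,v,.047).round(1))
a,b=J(315,237,.06),J(510,275,.047);print('lever',np.pi/2+np.arctan2(b[0]-a[0],a[1]-b[1]))
a=cv2.imread('pics/crop0.png').astype(int);b=cv2.imread('pics/t5.png').astype(int);D=abs(a-b).max(2)
for n,(x0,y0,x1,y1) in dict(marker=(0,40,105,250),cup=(5,280,140,415),driver=(355,440,682,520),bolt=(690,195,750,280)).items():print(n,(D[y0:y1,x0:x1]>40).mean().round(4))
E
```

```text
[42.8 25.3]
[-9.5 24.7]
[ -9.7 111.9]
lever 1.6301858951617083
marker 0.0
cup 0.0
driver 0.0
bolt 0.0
```

```bash
python3 -c "
from plant import r
print(r.job_done())"
```

```text
the job is handed in; nothing more can be done
None
```

I loaded the jig as asked and handed the job in at about 14 s of simulated time. I pushed the block flat to the fence, along it to the stop, then swung the cam lever round to the right. I only pushed, using the fingertips; nothing was gripped or lifted.

What the last checks showed:
- **Block:** its right end is at y ≈ 25 mm (25 expected when seated) and its near side at x ≈ −9.6 mm (−10 expected). The far edge and left end read 2–3 mm short (42.8 for 45, 111.9 for 115), which is about the error of reading pixels. The pushes onto the fence and stop ended in firm contact, at about 6 N and 12 N.
- **Lever:** it stands at about 1.63 rad, in the tight range, and was still there after I let go. It pushed back with about 9 N while being moved to that angle.
- **Other things:** the marker, cup, driver and bolt show no change between the first and last pictures.

No check failed.

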